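Press the retaining cap onto the sample carousel's spindle

ROBOT

A 6-joint arm with a two-finger parallel gripper is mounted at the origin on a cart in front of the work surface, level with it; the furniture and walls round the work are solid. World frame = base frame: x ahead of the robot, y to its left, z up, the work surface at z = 0. Lengths are in m, angles in degrees, forces in N, time in s.
With the tool pointing down it reaches from about 0.4 to 0.825 m from the base axis. Payload 7 kg.
Tool frame: the origin (TCP) lies on the mounting face of the last link; the fingertips stand 178 mm ahead of it and the grasp point (between the pads) lies 159 mm ahead of it; z points along the fingers, y is the direction in which the jaws open and shut (so a half turn about z gives the same grasp; the last joint's range is limited). The gripper opens to 88 mm and grips with 3 to 60 N. Pads are 19 mm wide; open, the fingers measure 130 mm over their backs; the gripper's body (78 mm by 193 mm) begins 47 mm behind the grasp point.
Start: joints at [-58.035, 20.546, 0.682, 0, -70.136, -16.507], TCP at [0.18, -0.651, 0.405] pointing down, gripper open.
Joint ranges: [-176.03, 176.03], [-82.01, 121.73], [-58.28, 71.71], [-173.87, 95.51], [-174.79, -0.11], [-173.66, 173.66]. Speed limits (degrees/s): [136.94, 136.94, 172.46, 180, 180, 180].

INTERFACE

Orientations are given as [roll, pitch, yaw] about the fixed x, y, z axes, in that order (R = Rz(yaw) Ry(pitch) Rx(roll)).
In Python, from plant import r gives the robot as it stands. The module is installed in compiled form; this text tells all that it offers.
- The arm moves only by the tool carry_out, never from a script. Its argument "plan" is a list of rows, each a list of 3 entries, a list of its own where there are three numbers: the shift along the tool's x, y, z in m, then the turn, a rotation vector about the tool's x, y, z in degrees, then the closure in counts, from 0 (fully open) to 255 (shut). In form: [[[x, y, z], [ax, ay, az], hand], ...]. A call has 1 to 12 rows; each row shifts and turns the commanded pose from where the row before left it, along the tool's axes as they then stand; what a row does not reach is not made up. A row lasts 1/12 s, in which the tool goes at most 41.7 mm and 7.16 degrees, less where a joint would pass 70% of its speed; a pose out of reach is approached as far as the arm can. A call is refused whole if a number of a shift passes 0.0417 or a number of a turn 7.16, either way. A call with a gripper value outside its range is refused whole. The fingers move at their own pace and stop on an object; "grip_force" is the grip in N (left out, the last holds). Time passes only in rows, so rows that do not move let the fingers close. It gives the time, the measured TCP pose, the force and the opening at its end, in the units of the state.
- r.get_state(): the state, without advancing time (a new reading comes with each control period).
- r.capture(name): name is "scene" or "top"; returns the picture (480x640x3 uint8, red, green, blue); there is no depth.
- r.get_calibration(name): a dict with "K" (3x3 intrinsics, pixels), "rvec" (rotation vector, rad) and "tvec" (3), from world to camera coordinates, as OpenCV has them. Camera axes: x right, y down, z forward; pixel columns grow to the right and rows downward; lengths in m; the calibration is good to about 2 mm. A picture is of the moment at which its call begins. get_calibration takes no time and is no camera call.
- r.close_job(): hands the job in, once; it reports no verdict.
The state is a dict: "time_s": time; "joints": joint angles; "qd": joint speeds; "joint_torque": joint torques, N m; "tcp_pos": TCP position; "eef_rot": TCP orientation; "contact_force": force on the tool from outside, world axes, zero at the start; "moment": the same for the moment, N m; "gripper_width": finger opening in m.
Only numpy, scipy, OpenCV 4.12 (cv2) and the standard library are available. Lean on these libraries where they do the work, as an engineer would, in place of code of your own. Each camera call takes 0.05 s, during which the arm holds its last target. There are 200 camera calls.

TASK

The sample carousel has lost its push-on retaining cap: take the blue cap from the bench, put it open end down over the carousel's plain steel spindle and press it straight down, past the drag of its teeth, until it bears on the yellow sprung hub ring and pushes that ring down firmly; the ring must stay pressed down when you let go. Feel your way: the hub's height varies, press with about 12 newtons and never with more than 20, and leave the other things on the bench where they stand.

Things in the scene. Friction and masses are not known exactly. Their poses are not given: they have to be found in the camera images.
- cap: Loose blue retaining cap: ribbed cylinder, 36 mm across the ribs, 40 mm tall, 75 g, standing on its open foot; grip the upper wall from above, any yaw. Origin: centre of the foot, z to its closed top. Blind bore 14.4 mm wide, 34 mm deep. Four sprung teeth 5.5 mm above the foot grip a 12 mm shaft: up to 12 N as they spread over the taper, then 0 to 8 N of drag on the way down; they bite against pulling up.
- carousel: Sample carousel, fixed, round: white housing 102 mm across, grey platter 130 mm across, black boss 48 mm, yellow sprung hub ring 34 mm (hole 15 mm). Origin: on the spindle axis at bench level, z up. The platter stands on unseen shims, so the ring's top at rest lies 55 to 67 mm above the bench and must be felt; boss top 7 mm, platter top 17 mm below the ring's top.
- spindle_tip (a point): Tip of the carousel's plain, rigid, vertical steel spindle, 12 mm in diameter, always 84 mm above the bench. Its top 7 mm taper to 5 mm across. 17 to 29 mm of it stand above the ring.
- hub (a joint): How far the yellow hub ring is pushed down against its spring, in m: 0 free, 0.003 at its hard stop. The spring takes 1.5 N to start and 1.5 N more for every mm; past the stop the force climbs steeply.
- bottle_a: Bystander: reagent bottle with red cap, 51x52x109 mm, origin at the centre of its underside.
- bottle_b: Bystander: reagent bottle with red cap, 51x52x109 mm, origin at the centre of its underside.
- white_vial: Bystander: small clear vial with white cap, 21 mm across, 51 mm tall, origin at the centre of its underside.
- poly_bottle: Bystander: small white plastic bottle with red cap, 34 mm across, 82 mm tall, origin at the centre of its underside.
Not all that is in view belongs to the job. What is shaped like the carousel but green is not meant. There is more than one size of the cap; the one meant has the size given above.

How it is judged:
By the outcome, as a careful person would: the job done as asked, in the order asked, and still so for the second after the job is handed in, with the robot touching nothing.
It also fails if it takes over 58 s, if anything falls off the work surface, if the arm or the gripper's body presses on something with over 40 N, if the wrist force passes 120 N, or if a joint passes its speed limit or range.

## Working session

There is one attempt and no reset: what is moved stays moved. The work goes in short steps, Python scripts to look and compute and a tool call to move; the robot and the scene stay as the last step left them, time stands still between calls to the robot, and variables do not carry over. Pictures are saved under pics/ and viewed, about 8 in all and at most 12, crops included, and the job is handed in when it is done.

Besides the shell and the picture viewer there is one more tool, called after "Call:" by a JSON object that holds its "op" and its "data". carry_out: Moves the arm, as the interface text tells. Its arguments: {"type":"object","properties":{"plan":{"type":"array","items":{"type":"array"}},"grip_force":{"type":"number"}},"required":["plan"]}

```bash
mkdir -p pics
python3 - <<'E'
from plant import r
import cv2
for n in("scene","top"):
    cv2.imwrite(f"pics/{n}0.png",r.capture(n)[:,:,::-1])
    c=r.get_calibration(n);print(n,c)
s=r.get_state();print({k:s[k] for k in("time_s","tcp_pos","eef_rot","contact_force","gripper_width")})
E
```

```text
scene {'K': array([[610.36116412,   0.        , 316.91473126],
       [  0.        , 610.36116412, 236.84787709],
       [  0.        ,   0.        ,   1.        ]]), 'rvec': array([ 0.99342848, -2.49243792,  0.96538065]), 'tvec': array([0.34223913, 0.40907457, 1.06368138])}
top {'K': array([[475.93734763,   0.        , 313.92910256],
       [  0.        , 475.93734763, 237.05226428],
       [  0.        ,   0.        ,   1.        ]]), 'rvec': array([ 2.07513982, -2.12619552,  0.23835654]), 'tvec': array([-0.07855723,  0.59416729,  1.16305383])}
{'time_s': 0.1, 'tcp_pos': array([ 0.17984211, -0.65040564,  0.40381533]), 'eef_rot': array([ 1.79911294e+02, -7.17397242e-03, -1.64550435e+02]), 'contact_force': array([ 0.68694946, -0.67409082, -0.37400547]), 'gripper_width': 0.08750112819988211}
```

View pics/top0.png

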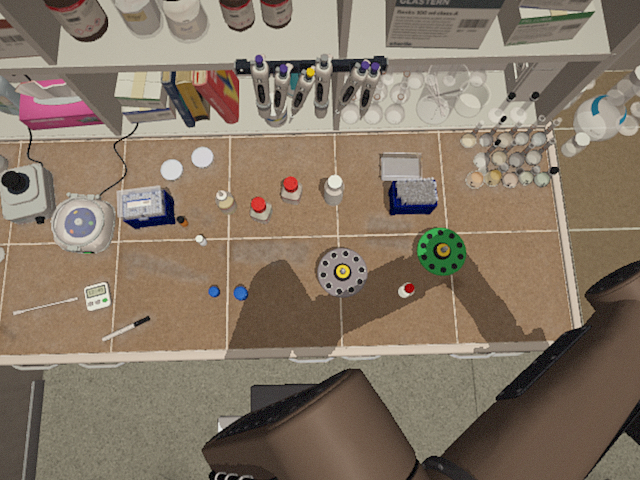

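View pics/scene0.png

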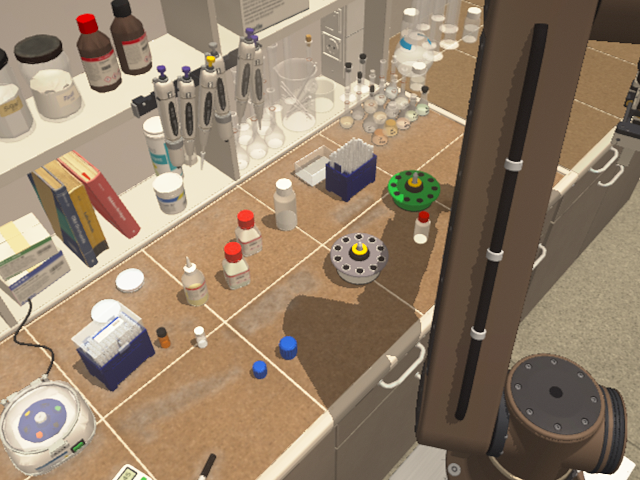

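```bash
cat > h.py <<'E'
import cv2,numpy as np
from plant import r
from scipy.optimize import least_squares
C={n:r.get_calibration(n) for n in("scene","top")}
def proj(n,P):
    c=C[n];return cv2.projectPoints(np.float64(P).reshape(-1,3),c["rvec"],c["tvec"],c["K"],None)[0][:,0]
def ray(n,uv):
    c=C[n];R=cv2.Rodrigues(c["rvec"])[0];d=R.T@np.linalg.inv(c["K"])@[*uv,1];o=-R.T@c["tvec"].ravel();return o,d
def atz(n,uv,z):
    o,d=ray(n,uv);return o+d*(z-o[2])/d[2]
def tri(a,b):
    A=[];B=[]
    for n,uv in(("scene",a),("top",b)):
        o,d=ray(n,uv);d/=np.linalg.norm(d);M=np.eye(3)-np.outer(d,d);A.append(M);B.append(M@o)
    return np.linalg.lstsq(np.vstack(A),np.hstack(B),rcond=None)[0]
def circ(x,y,z,rad,m=48):
    t=np.linspace(0,2*np.pi,m);return np.c_[x+rad*np.cos(t),y+rad*np.sin(t),0*t+z]
def blobs(im,lo,hi,amin=15):
    m=cv2.inRange(cv2.cvtColor(im,cv2.COLOR_RGB2HSV),lo,hi)
    k,l,s,c=cv2.connectedComponentsWithStats(m);return [(c[i],s[i]) for i in range(1,k) if s[i][4]>=amin]
def crop(im,u,v,w,h,f):
    u,v=int(u),int(v);return cv2.resize(im[v-h//2:v+h//2,u-w//2:u+w//2],None,fx=f,fy=f,interpolation=cv2.INTER_CUBIC)
E
python3 - <<'E'
from h import *
im={n:r.capture(n) for n in C}
for n in C:
    print(n)
    for nm,lo,hi in(("blue",(105,180,60),(125,255,255)),("yel",(22,150,120),(34,255,255))):
        for c,s in blobs(im[n],lo,hi):
            print(nm,c.round(1),s, atz(n,c,.02 if nm=="blue" else .06).round(4))
a=crop(im["top"],342,272,64,64,6);b=crop(im["scene"],359,256,64,64,6)
d=crop(im["top"],230,292,64,36,6);e=crop(im["scene"],275,358,64,36,6)
cv2.imwrite("pics/c1.png",np.vstack([np.hstack([a,b]),np.hstack([d,e])])[:,:,::-1])
E
```

```text
scene
blue [287.8 343.1] [280 337  16  13 170] [0.4652 0.0941 0.02  ]
blue [259.1 366.1] [253 361  13  11  96] [0.4684 0.1694 0.02  ]
yel [210.2  59.9] [207  56   8  11  54] [ 1.3549 -0.4416  0.06  ]
yel [414.1 182.5] [408 178  14   9  68] [ 0.5494 -0.4203  0.06  ]
yel [359.  249.5] [352 243  16  12 104] [ 0.5038 -0.1652  0.06  ]
top
blue [393.2 186.1] [392 181   3  11  21] [ 0.7417 -0.3149  0.02  ]
blue [410.2 205. ] [393 193  44  17 194] [ 0.6862 -0.3577  0.02  ]
blue [166.1 203.9] [165 199   4  11  15] [0.7062 0.3089 0.02  ]
blue [147.7 219.1] [125 211  42  12  87] [0.6644 0.357  0.02  ]
blue [213.6 291.2] [209 287  11  10  75] [0.4638 0.1733 0.02  ]
blue [240.2 292.7] [234 287  14  13 112] [0.4583 0.1037 0.02  ]
yel [310.   71.7] [307  67   8  10  55] [ 1.0741 -0.0932  0.06  ]
yel [228.9  91.8] [225  87  11   9  27] [1.0173 0.1352 0.06  ]
yel [441.8 250.1] [437 244  12  12  79] [ 0.5511 -0.4222  0.06  ]
yel [342.4 271.2] [336 265  14  13 121] [ 0.5024 -0.1636  0.06  ]
```

View pics/c1.png

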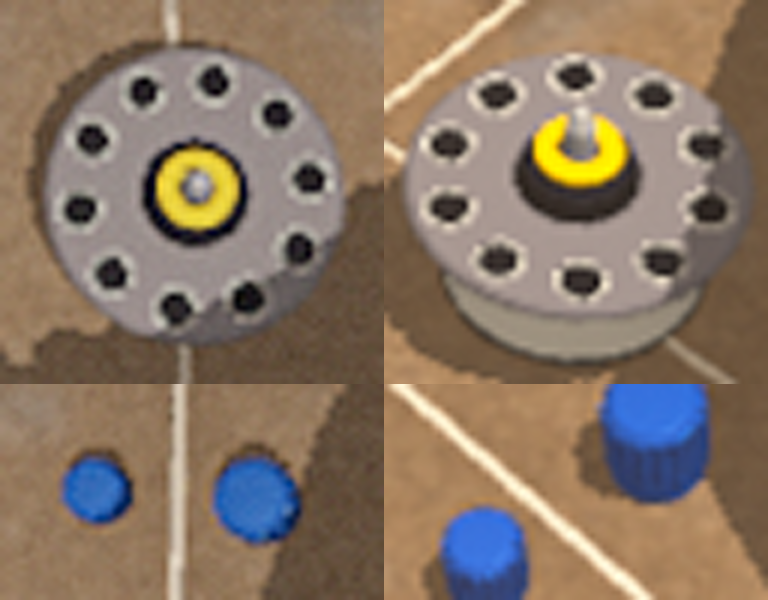

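Run:
```python
from h import *
im={n:r.capture(n) for n in C}
M={n:cv2.inRange(cv2.cvtColor(im[n],cv2.COLOR_RGB2HSV),(100,120,50),(128,255,255)) for n in C}
def cost(p,R,H,ns):
    o=0
    for n in ns:
        x,y=p
        pts=proj(n,np.vstack([circ(x,y,0,R),circ(x,y,H,R)]))
        h=cv2.convexHull(np.float32(pts)); c=pts.mean(0).astype(int)-20
        S=8;m=np.zeros((40*S,40*S),np.uint8)
        cv2.fillConvexPoly(m,np.int32((h[:,0]-c+.5)*S),255)
        m=cv2.resize(m,(40,40),interpolation=cv2.INTER_AREA)/255.
        b=M[n][c[1]:c[1]+40,c[0]:c[0]+40]; k,l,s,cc=cv2.connectedComponentsWithStats(b)
        i=1+np.argmin([np.hypot(*(q-20)) for q in cc[1:]]); o+=np.abs(m-(l==i)).sum()
    return o
from scipy.optimize import minimize
for nm,p0 in(("big",(.462,.099)),("small",(.466,.171))):
  for R,H in((.018,.040),(.0145,.040),(.0145,.032),(.014,.03)):
    for ns in(("scene","top"),("scene",),("top",)):
      q=minimize(cost,p0,args=(R,H,ns),method="Nelder-Mead",options=dict(initial_simplex=np.array(p0)+[[0,0],[.006,0],[0,.006]]))
      print(nm,R,H,ns,q.x.round(4),round(q.fun,1))
ts,tt=(359.4,242.4),(342.9,270.2)
print("tip",tri(ts,tt),atz("scene",ts,.084),atz("top",tt,.084))
ps,pt=(359-32+194.5/6-.4,0),(342.0,272.0)
for z in(.04,.046):print("plat top",atz("top",pt,z))
print("ring top",[atz("top",(342.1,271.2),z).round(4) for z in(.055,.067)])
# bystanders rough
for nm,n,uv,z in(("red","top",(260,204),.105),("red2","top",(291,185),.105),("poly","top",(409,288),.08),("vial","top",(201,238),.05),("green","top",(442,250),.06)):print(nm,atz(n,uv,z).round(3))
```

```text
big 0.018 0.04 ('scene', 'top') [0.4568 0.1015] 134.5
big 0.018 0.04 ('scene',) [0.4601 0.0994] 89.5
big 0.018 0.04 ('top',) [0.4564 0.1014] 43.0
big 0.0145 0.04 ('scene', 'top') [0.4577 0.1011] 60.9
big 0.0145 0.04 ('scene',) [0.4579 0.1005] 35.3
big 0.0145 0.04 ('top',) [0.4572 0.103 ] 16.9
big 0.0145 0.032 ('scene', 'top') [0.4585 0.1008] 94.7
big 0.0145 0.032 ('scene',) [0.4595 0.0991] 57.5
big 0.0145 0.032 ('top',) [0.4579 0.1039] 23.8
big 0.014 0.03 ('scene', 'top') [0.4586 0.1009] 118.1
big 0.014 0.03 ('scene',) [0.4599 0.0982] 79.5
big 0.014 0.03 ('top',) [0.4581 0.1035] 32.9
small 0.018 0.04 ('scene', 'top') [0.4649 0.1667] 356.7
small 0.018 0.04 ('scene',) [0.4689 0.1663] 244.0
small 0.018 0.04 ('top',) [0.4646 0.1663] 111.2
small 0.0145 0.04 ('scene', 'top') [0.4636 0.1737] 175.1
small 0.0145 0.04 ('scene',) [0.465  0.1721] 124.4
small 0.0145 0.04 ('top',) [0.4637 0.1731] 49.6
small 0.0145 0.032 ('scene', 'top') [0.4643 0.172 ] 132.0
small 0.0145 0.032 ('scene',) [0.4682 0.1713] 89.8
small 0.0145 0.032 ('top',) [0.4633 0.1726] 40.5
small 0.014 0.03 ('scene', 'top') [0.4635 0.1725] 99.1
small 0.014 0.03 ('scene',) [0.4672 0.1707] 67.0
small 0.014 0.03 ('top',) [0.4636 0.1728] 31.0
tip [ 0.50125333 -0.1630815   0.08668649] [ 0.50335267 -0.16468378  0.084     ] [ 0.50114682 -0.16357978  0.084     ]
plat top [ 0.50339823 -0.16376896  0.04      ]
plat top [ 0.50247754 -0.16341228  0.046     ]
ring top [array([ 0.5032, -0.1632,  0.055 ]), array([ 0.5013, -0.1625,  0.067 ])]
red [0.673 0.042 0.105]
red2 [ 0.722 -0.037  0.105]
poly [ 0.453 -0.327  0.08 ]
vial [0.601 0.203 0.05 ]
green [ 0.551 -0.423  0.06 ]
```

Run:
```python
from h import *
from scipy.optimize import minimize
im={n:r.capture(n).astype(float) for n in C}
B={n:np.clip((im[n][:,:,2]-im[n][:,:,0]+10)/1.,0,None) for n in C}  # blueness
for n,uv in(("top",(240,293)),("scene",(288,347))):
    u,v=uv;print(n,B[n][v,u-12:u+13].round().astype(int));print(B[n][v-14:v+14,u].round().astype(int))
def cost(p,ns,S=8):
    x,y,R,H=p;o=0
    for n in ns:
        pts=proj(n,np.vstack([circ(x,y,0,R),circ(x,y,H,R)]))
        h=cv2.convexHull(np.float32(pts));c=np.round(proj(n,[[x0,y0,.02]])[0]).astype(int)-14
        m=np.zeros((28*S,28*S),np.uint8);cv2.fillConvexPoly(m,np.int32((h[:,0]-c+.5)*S),255)
        m=cv2.resize(m,(28,28),interpolation=cv2.INTER_AREA)/255.
        b=np.clip(B[n][c[1]:c[1]+28,c[0]:c[0]+28]/50,0,1)
        o+=np.abs(m-b).sum()
    return o
for x0,y0 in((.458,.101),(.464,.172)):
  for ns in(("scene","top"),("scene",),("top",)):
    p=np.array([x0,y0,.016,.036]);q=minimize(cost,p,args=(ns,),method="Nelder-Mead",options=dict(initial_simplex=p+np.vstack([np.zeros(4),np.diag([.005,.005,.003,.006])]),maxiter=600))
    print(ns,q.x.round(4),round(q.fun,1),"nominal18/40:",round(cost([*q.x[:2],.018,.04],ns),1))
```

```text
top [  0   0   0   0   0  24 146 154 143 145 142 141 144 138 148 142 139 142
 130  93   0   0   0   0   0]
[  0   0   0   0   0   0   0  46 156 152 144 141 146 147 144 141 144 141
 147 153 148  52   0   0   0   0   0   0]
scene [  0   0   0  17  94 131 150 161 174 179 179 178 178 179 177 175 170 176
 144  94  84   6   0   0   0]
[  0   0   0 113 183 179 178 177 178 179 179 180 179 179 178 174 168 126
  75  67  67  65  59  65  72  76  40   0]
('scene', 'top') [0.4578 0.1014 0.0165 0.0389] 51.0 nominal18/40: 96.4
('scene',) [0.4597 0.0993 0.017  0.0332] 13.5 nominal18/40: 65.6
('top',) [0.4573 0.1032 0.0165 0.0381] 10.2 nominal18/40: 25.8
('scene', 'top') [0.4645 0.1729 0.0123 0.0314] 37.5 nominal18/40: 321.5
('scene',) [0.4665 0.1708 0.0132 0.0244] 8.8 nominal18/40: 222.8
('top',) [0.464  0.1737 0.012  0.0375] 11.5 nominal18/40: 100.4
```

Call:
{"op": "carry_out", "data": {"plan": [[[0,0,0],[0,0,-6.78],0],[[0,0,0],[0,0,-6.78],0],[[0,0,0],[0,0,-6.78],0],[[0,0,0],[0,0,-6.78],0],[[0,0,0],[0,0,-6.78],0],[[0,0,0],[0,0,-6.78],0],[[0,0,0],[0,0,-6.78],0],[[0,0,0],[0,0,-6.78],0],[[0,0,0],[0,0,-6.78],0],[[0,0,0],[0,0,-6.78],0],[[0,0,0],[0,0,-6.75],0]], "grip_force": 40}}

```text
time_s: 1.32
tcp_pos: [0.1799, -0.6505, 0.4047]
eef_rot: [-180.0, 0.0, -89.7]
contact_force: [-0.7, 0.0, 0.7]
gripper_width: 0.0876
```

Call:
{"op": "carry_out", "data": {"plan": [[[-0.034,-0.022,0],[0,0,0],0],[[-0.034,-0.022,0],[0,0,0],0],[[-0.034,-0.022,0],[0,0,0],0],[[-0.034,-0.022,0],[0,0,0],0],[[-0.034,-0.022,0],[0,0,0],0],[[-0.034,-0.022,0],[0,0,0],0],[[-0.034,-0.022,0],[0,0,0],0],[[-0.034,-0.022,0],[0,0,0],0],[[-0.034,-0.022,0],[0,0,0],0],[[-0.034,-0.022,0],[0,0,0],0],[[-0.034,-0.022,0],[0,0,0],0],[[-0.034,-0.022,0],[0,0,0],0]]}}

```text
time_s: 2.32
tcp_pos: [0.4444, -0.2406, 0.4052]
eef_rot: [-179.9, -0.0, -90.0]
contact_force: [1.3, -0.9, -0.1]
gripper_width: 0.0876
```

Call:
{"op": "carry_out", "data": {"plan": [[[-0.03,-0.0015,0],[0,0,0],0],[[-0.03,-0.0015,0],[0,0,0],0],[[-0.03,-0.0015,0],[0,0,0],0],[[-0.03,-0.0015,0],[0,0,0],0],[[-0.03,-0.0015,0],[0,0,0],0],[[-0.03,-0.0015,0.005],[0,0,0],0],[[-0.03,-0.0015,0.01],[0,0,0],0],[[-0.03,-0.0015,0.02],[0,0,0],0],[[-0.03,-0.0015,0.02],[0,0,0],0],[[-0.03,-0.0015,0.02],[0,0,0],0],[[-0.03,-0.0015,0.02],[0,0,0],0],[[0,0,0],[0,0,0],0]]}}

```text
time_s: 3.32
tcp_pos: [0.4598, 0.0906, 0.3066]
eef_rot: [179.8, -0.1, -89.9]
contact_force: [-1.0, -0.0, 0.6]
gripper_width: 0.0874
```

Call:
{"op": "carry_out", "data": {"plan": [[[-0.0104,0.0013,0.02],[0,0,0],0],[[0,0,0.02],[0,0,0],0],[[0,0,0.02],[0,0,0],0],[[0,0,0],[0,0,0],0],[[0,0,0],[0,0,0],0]]}}

```text
time_s: 3.73
tcp_pos: [0.4589, 0.0977, 0.2494]
eef_rot: [179.9, -0.1, -90.0]
contact_force: [-0.4, 0.3, -0.1]
gripper_width: 0.0874
```

Run:
```python
from h import *
im={n:r.capture(n) for n in C}
s=r.get_state();t=s["tcp_pos"];print(t,s["eef_rot"])
for n in C:
    g=proj(n,[[t[0],t[1],.04],[t[0],t[1],t[2]-.178]]);print(n,g.round(1))
    for c,b in blobs(im[n],(105,150,50),(125,255,255)):
        if 200<c[0]<310 and c[1]>280:print(c.round(1),b)
a=crop(im["top"],240,270,130,110,3);b=crop(im["scene"],280,330,130,110,3)
cv2.imwrite("pics/c2.png",np.hstack([a,b])[:,:,::-1])
```

```text
[0.45954271 0.09800461 0.25083163] [-1.79924845e+02  2.99048397e-02 -8.99831035e+01]
scene [[287.8 340.4]
 [286.9 331.1]]
[287.4 347.7] [279 337  18  22 279]
[259.4 369.1] [253 361  14  18 193]
top [[241.2 291.3]
 [239.2 289.8]]
```

View pics/c2.png

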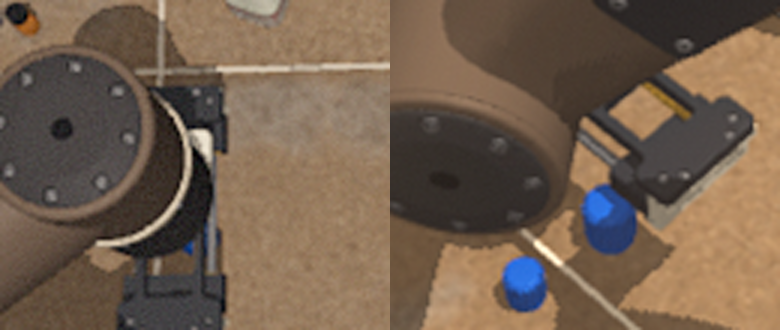

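Call:
{"op": "carry_out", "data": {"plan": [[[-0.003,0.001,0.015],[0,0,0],0],[[0,0,0.015],[0,0,0],0],[[0,0,0.015],[0,0,0],0],[[0,0,0.015],[0,0,0],0],[[0,0,0],[0,0,0],0],[[0,0,0],[0,0,0],0]]}}

```text
time_s: 4.33
tcp_pos: [0.4583, 0.1009, 0.1904]
eef_rot: [-180.0, -0.0, -90.0]
contact_force: [-0.3, 0.4, 0.1]
gripper_width: 0.0874
```

Call:
{"op": "carry_out", "data": {"plan": [[[0,0,0],[0,0,0],100],[[0,0,0],[0,0,0],140],[[0,0,0],[0,0,0],180],[[0,0,0],[0,0,0],200],[[0,0,0],[0,0,0],220],[[0,0,0],[0,0,0],220],[[0,0,0],[0,0,0],220],[[0,0,0],[0,0,0],220],[[0,0,0],[0,0,0],220]]}}

```text
time_s: 5.08
tcp_pos: [0.4579, 0.1009, 0.1896]
eef_rot: [180.0, -0.0, -90.0]
contact_force: [-0.9, -0.7, 2.5]
gripper_width: 0.0332
```

Call:
{"op": "carry_out", "data": {"plan": [[[0,0,0],[0,0,0],220],[[0,0,-0.02],[0,0,0],220],[[0,0,-0.03],[0,0,0],220],[[0,0,-0.03],[0,0,0],220],[[0,0,-0.03],[0,0,0],220],[[0,0,0],[0,0,0],220],[[0,0,0],[0,0,0],220]]}}

```text
time_s: 5.67
tcp_pos: [0.4583, 0.1011, 0.3012]
eef_rot: [-179.8, 0.1, -90.0]
contact_force: [-1.4, -1.5, -1.8]
gripper_width: 0.0332
```

Run:
```python
from h import *
im={n:r.capture(n) for n in C}
s=r.get_state();print(s["tcp_pos"],s["contact_force"],s["gripper_width"])
for n in C:
    for c,b in blobs(im[n],(105,150,50),(125,255,255)):print(n,c.round(1),b)
cv2.imwrite("pics/s3.png",im["scene"][:,:,::-1])
```

```text
[0.45751307 0.10064158 0.29902165] [ 0.31274079 -0.93065375 -1.57894624] 0.03275794503399619
scene [280.4 322. ] [276 316  11  11  63]
scene [259.3 369. ] [253 361  14  18 185]
top [408.6 205.4] [392 181  45  34 386]
top [166.3 202.3] [164 191   6  20  48]
top [149.7 221.1] [125 211  50  18 242]
```

View pics/s3.png

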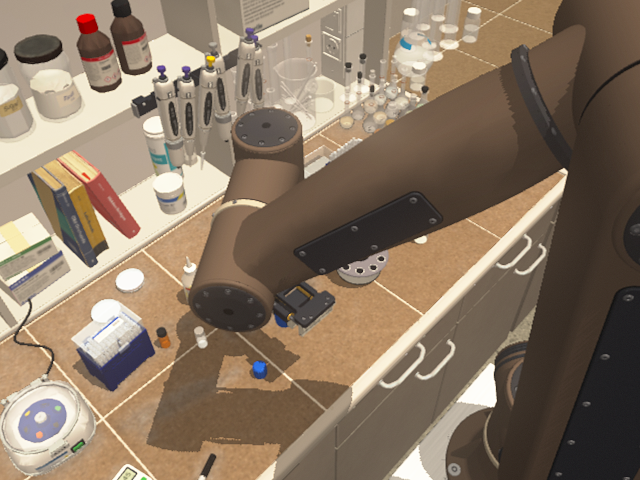

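Call:
{"op": "carry_out", "data": {"plan": [[[0.02,-0.0055,0],[0,0,0],220],[[0.036,-0.0055,0],[0,0,0],220],[[0.036,-0.0055,0],[0,0,0],220],[[0.036,-0.0055,0],[0,0,0],220],[[0.036,-0.0055,0],[0,0,0],220],[[0.036,-0.0055,0],[0,0,0],220],[[0.036,-0.0055,0],[0,0,0],220],[[0.0296,-0.0055,0],[0,0,0],220],[[0,0,0.01],[0,0,0],220],[[0,0,0],[0,0,0],220],[[0,0,0],[0,0,0],220]]}}

```text
time_s: 6.68
tcp_pos: [0.5012, -0.1648, 0.2878]
eef_rot: [179.8, 0.0, -90.1]
contact_force: [-0.7, -0.8, -1.0]
gripper_width: 0.0329
```

Run:
```python
from h import *
im={n:r.capture(n) for n in C}
s=r.get_state();t=s["tcp_pos"];print(t,s["contact_force"],s["moment"],s["gripper_width"])
for n in C:
    print(n,"foot,top,tip",proj(n,[[t[0],t[1],t[2]-.190],[t[0],t[1],t[2]-.15],[.502,-.164,.084]]).round(1))
a=crop(im["top"],342,262,64,72,6);b=crop(im["scene"],359,240,64,72,6)
cv2.imwrite("pics/c4.png",np.hstack([a,b])[:,:,::-1])
```

```text
[ 0.50183412 -0.16399879  0.28911576] [0.66170599 0.51392451 0.17533447] [ 0.0437171   0.07462288 -0.00539391] 0.0328156305596884
scene foot,top,tip [[359.9 238.2]
 [360.6 225.3]
 [359.7 242.9]]
top foot,top,tip [[343.4 269. ]
 [344.3 266.3]
 [343.1 269.9]]
```

View pics/c4.png

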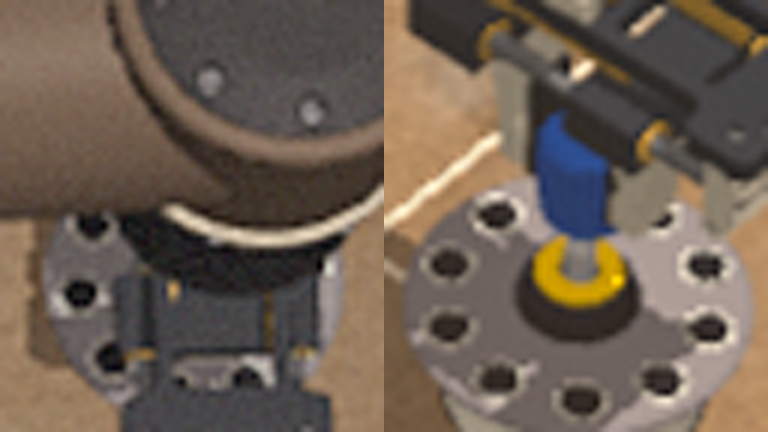

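Run:
```python
from h import *
im=r.capture("scene").astype(float);t=np.array([.502,-.164,.289])
B=np.clip((im[:,:,2]-im[:,:,0]+10)/50,0,1)
for R in(.0165,.018):
    h=cv2.convexHull(np.float32(proj("scene",np.vstack([circ(*t[:2],t[2]-.19,R),circ(*t[:2],t[2]-.15,R)]))))[:,0]
    for v in(228,232,235,237):
        S=16;m=np.zeros((480,640*S),np.uint8);cv2.fillConvexPoly(m,np.int32((h+[.5,0])*[S,1]),1)
        w=np.where(m[v])[0]/S-.5;print(R,v,"hull",w[[0,-1]].round(1))
    print("bottom row",h[:,1].max(),h[:,0][h[:,1].argmax()])
for v in(226,228,230,232,234,236,237,238,239,240,241,242):print(v,B[v,348:376].round(1))
p=proj("scene",[t-[0,0,.19],t-[-.005,0,.19],t-[0,-.005,.19]]);print("5mm x,y px",p[1]-p[0],p[2]-p[0])
```

```text
0.0165 228 hull [352.5 368.2]
0.0165 232 hull [352.4 367.9]
0.0165 235 hull [352.2 367.8]
0.0165 237 hull [352.2 367.6]
bottom row 243.88618 359.76093
0.018 228 hull [351.8 368.9]
0.018 232 hull [351.7 368.6]
0.018 235 hull [351.6 368.4]
0.018 237 hull [351.5 368.3]
bottom row 244.40846 359.74924
226 [0.  0.  0.  0.1 1.  1.  1.  1.  1.  1.  0.3 0.  0.  0.  0.  0.  0.  0.
 0.1 0.1 0.2 0.  0.  0.  0.  0.  0.  0. ]
228 [0.  0.  0.  0.3 1.  1.  1.  1.  1.  1.  1.  1.  1.  0.3 0.  0.  0.  0.1
 0.  0.1 0.  0.  0.  0.1 0.1 0.  0.  0. ]
230 [0.  0.  0.  0.4 1.  1.  1.  1.  1.  1.  1.  1.  1.  1.  1.  1.  0.  0.
 0.  0.1 0.  0.  0.  0.  0.  0.  0.  0.1]
232 [0.  0.  0.  0.3 1.  1.  1.  1.  1.  1.  1.  1.  1.  1.  1.  1.  0.  0.
 0.  0.  0.  0.  0.  0.  0.  0.  0.  0. ]
234 [0.  0.  0.  0.3 1.  1.  1.  1.  1.  1.  1.  1.  1.  1.  1.  0.7 0.  0.
 0.  0.  0.  0.  0.  0.  0.  0.  0.  0. ]
236 [0.  0.  0.  0.  0.7 1.  1.  1.  1.  1.  1.  1.  1.  1.  1.  0.4 0.  0.
 0.  0.  0.  0.  0.  0.  0.  0.  0.  0. ]
237 [0.  0.  0.  0.  0.6 1.  1.  1.  1.  1.  1.  1.  1.  1.  1.  0.4 0.  0.
 0.  0.  0.  0.  0.  0.  0.  0.  0.  0. ]
238 [0.  0.  0.  0.  0.3 1.  1.  1.  1.  1.  1.  1.  1.  1.  1.  0.3 0.  0.
 0.  0.  0.  0.  0.  0.  0.  0.  0.  0. ]
239 [0.  0.  0.  0.  0.2 1.  1.  1.  1.  1.  1.  1.  1.  1.  1.  0.2 0.  0.
 0.  0.  0.  0.  0.  0.  0.  0.  0.  0. ]
240 [0.  0.  0.  0.  0.  0.4 1.  1.  1.  1.  1.  1.  1.  1.  1.  0.1 0.  0.
 0.  0.  0.  0.  0.  0.  0.  0.  0.1 0. ]
241 [0.  0.  0.  0.  0.  0.  0.5 1.  1.  1.  1.  1.  1.  1.  1.  0.9 0.5 0.
 0.  0.  0.  0.  0.  0.  0.1 0.1 0.  0. ]
242 [0.  0.  0.  0.  0.  0.  0.  0.3 0.9 1.  1.  1.  1.  1.  1.  1.  0.3 0.
 0.  0.  0.  0.  0.  0.  0.  0.  0.  0. ]
5mm x,y px [-1.7526903  -1.16287681] [-1.53750008  1.25669167]
```

Call:
{"op": "carry_out", "data": {"plan": [[[0,0,0.006],[0,0,0],220],[[0,0,0.006],[0,0,0],220],[[0,0,0.003],[0,0,0],220],[[0,0,0],[0,0,0],220]]}}

```text
time_s: 7.17
tcp_pos: [0.5016, -0.1643, 0.2737]
eef_rot: [179.9, 0.0, -90.0]
contact_force: [-0.2, 0.8, -0.8]
gripper_width: 0.0326
```

Call:
{"op": "carry_out", "data": {"plan": [[[0,0,0.001],[0,0,0],220],[[0,0,0.001],[0,0,0],220],[[0,0,0],[0,0,0],220]]}}

```text
time_s: 7.42
tcp_pos: [0.502, -0.1647, 0.2726]
eef_rot: [180.0, 0.0, -90.0]
contact_force: [0.3, -1.0, -0.8]
gripper_width: 0.0326
```

Call:
{"op": "carry_out", "data": {"plan": [[[0,0,0.001],[0,0,0],220],[[0,0,0.001],[0,0,0],220],[[0,0,0],[0,0,0],220]]}}

```text
time_s: 7.67
tcp_pos: [0.5019, -0.1648, 0.2705]
eef_rot: [180.0, 0.0, -90.0]
contact_force: [-0.1, -0.6, -0.5]
gripper_width: 0.0331
```

Call:
{"op": "carry_out", "data": {"plan": [[[0,0,0.001],[0,0,0],220],[[0,0,0.001],[0,0,0],220],[[0,0,0],[0,0,0],220]]}}

```text
time_s: 7.92
tcp_pos: [0.5019, -0.1647, 0.2685]
eef_rot: [180.0, 0.0, -90.0]
contact_force: [0.8, -0.5, -0.7]
gripper_width: 0.0329
```

Call:
{"op": "carry_out", "data": {"plan": [[[0,0,0.001],[0,0,0],220],[[0,0,0],[0,0,0],220]]}}

```text
time_s: 8.08
tcp_pos: [0.5019, -0.1647, 0.2675]
eef_rot: [180.0, 0.0, -90.0]
contact_force: [0.0, -0.7, -0.2]
gripper_width: 0.0326
```

Call:
{"op": "carry_out", "data": {"plan": [[[0,0,0.001],[0,0,0],220],[[0,0,0],[0,0,0],220]]}}

```text
time_s: 8.25
tcp_pos: [0.502, -0.1647, 0.2665]
eef_rot: [180.0, 0.0, -90.0]
contact_force: [1.1, 0.9, 0.1]
gripper_width: 0.033
```

Call:
{"op": "carry_out", "data": {"plan": [[[0,0,0.001],[0,0,0],220],[[0,0,0],[0,0,0],220]]}}

```text
time_s: 8.42
tcp_pos: [0.502, -0.1647, 0.2655]
eef_rot: [180.0, 0.0, -90.0]
contact_force: [0.8, 0.2, -1.4]
gripper_width: 0.0329
```

Call:
{"op": "carry_out", "data": {"plan": [[[0,0,0.001],[0,0,0],220],[[0,0,0],[0,0,0],220]]}}

```text
time_s: 8.58
tcp_pos: [0.502, -0.1647, 0.2645]
eef_rot: [180.0, -0.0, -90.0]
contact_force: [0.3, 0.1, -0.5]
gripper_width: 0.0329
```

Call:
{"op": "carry_out", "data": {"plan": [[[0,0,0.001],[0,0,0],220],[[0,0,0],[0,0,0],220]]}}

```text
time_s: 8.75
tcp_pos: [0.502, -0.1648, 0.2637]
eef_rot: [180.0, -0.0, -90.0]
contact_force: [0.1, -0.9, 0.4]
gripper_width: 0.0332
```

Call:
{"op": "carry_out", "data": {"plan": [[[0,0,0.001],[0,0,0],220],[[0,0,0],[0,0,0],220]]}}

```text
time_s: 8.92
tcp_pos: [0.5021, -0.1648, 0.2629]
eef_rot: [-180.0, -0.0, -90.0]
contact_force: [-0.3, -0.7, 2.6]
gripper_width: 0.0331
```

Call:
{"op": "carry_out", "data": {"plan": [[[0,0,0.001],[0,0,0],220],[[0,0,0],[0,0,0],220]]}}

```text
time_s: 9.08
tcp_pos: [0.5023, -0.1648, 0.262]
eef_rot: [-180.0, -0.0, -90.0]
contact_force: [-0.0, -0.7, 3.1]
gripper_width: 0.0328
```

Call:
{"op": "carry_out", "data": {"plan": [[[0,0,0.001],[0,0,0],220],[[0,0,0],[0,0,0],220]]}}

```text
time_s: 9.25
tcp_pos: [0.5024, -0.1647, 0.2609]
eef_rot: [-179.9, -0.0, -90.0]
contact_force: [1.3, -1.4, 1.7]
gripper_width: 0.0327
```

Call:
{"op": "carry_out", "data": {"plan": [[[0,0,0.001],[0,0,0],220],[[0,0,0],[0,0,0],220]]}}

```text
time_s: 9.42
tcp_pos: [0.5022, -0.1647, 0.2596]
eef_rot: [-180.0, 0.0, -90.0]
contact_force: [1.5, -2.0, -1.0]
gripper_width: 0.0328
```

Call:
{"op": "carry_out", "data": {"plan": [[[0,0,0.001],[0,0,0],220],[[0,0,0],[0,0,0],220]]}}

```text
time_s: 9.58
tcp_pos: [0.502, -0.1647, 0.2584]
eef_rot: [180.0, 0.0, -90.0]
contact_force: [0.6, -1.3, -0.8]
gripper_width: 0.0331
```

Call:
{"op": "carry_out", "data": {"plan": [[[0,0,0.001],[0,0,0],220],[[0,0,0],[0,0,0],220]]}}

```text
time_s: 9.75
tcp_pos: [0.502, -0.1647, 0.2573]
eef_rot: [180.0, 0.0, -90.0]
contact_force: [1.8, -2.3, -2.1]
gripper_width: 0.0327
```

Call:
{"op": "carry_out", "data": {"plan": [[[0.0006,-0.0005,0.001],[0,0,0],220],[[0,0,0],[0,0,0],220]]}}

```text
time_s: 9.92
tcp_pos: [0.5023, -0.1653, 0.2562]
eef_rot: [180.0, 0.0, -90.0]
contact_force: [1.4, -1.9, -2.7]
gripper_width: 0.0329
```

Call:
{"op": "carry_out", "data": {"plan": [[[0,0,0.001],[0,0,0],220],[[0,0,0],[0,0,0],220]]}}

```text
time_s: 10.08
tcp_pos: [0.5023, -0.1653, 0.2554]
eef_rot: [180.0, 0.0, -90.0]
contact_force: [1.0, -1.0, -2.0]
gripper_width: 0.033
```

Call:
{"op": "carry_out", "data": {"plan": [[[0,0,0.001],[0,0,0],220],[[0,0,0],[0,0,0],220]]}}

```text
time_s: 10.25
tcp_pos: [0.5024, -0.1653, 0.2545]
eef_rot: [180.0, 0.0, -90.0]
contact_force: [-0.1, -0.8, 0.5]
gripper_width: 0.0327
```

Call:
{"op": "carry_out", "data": {"plan": [[[0,0,0.001],[0,0,0],220],[[0,0,0],[0,0,0],220]]}}

```text
time_s: 10.42
tcp_pos: [0.5024, -0.1653, 0.2536]
eef_rot: [180.0, 0.0, -90.0]
contact_force: [-0.0, 0.5, 1.6]
gripper_width: 0.0332
```

Call:
{"op": "carry_out", "data": {"plan": [[[0,0,0.001],[0,0,0],220],[[0,0,0],[0,0,0],220]]}}

```text
time_s: 10.58
tcp_pos: [0.5024, -0.1653, 0.2527]
eef_rot: [180.0, -0.0, -90.0]
contact_force: [-1.5, -0.0, 3.1]
gripper_width: 0.0327
```

Call:
{"op": "carry_out", "data": {"plan": [[[0,0,0.001],[0,0,0],220],[[0,0,0],[0,0,0],220]]}}

```text
time_s: 10.75
tcp_pos: [0.5024, -0.1653, 0.2518]
eef_rot: [180.0, -0.0, -90.0]
contact_force: [-2.5, 0.5, 5.9]
gripper_width: 0.0331
```

Call:
{"op": "carry_out", "data": {"plan": [[[0,0.0004,0.0007],[0,0,0],220],[[0,0,0],[0,0,0],220]]}}

```text
time_s: 10.92
tcp_pos: [0.5022, -0.1653, 0.2517]
eef_rot: [-180.0, -0.0, -90.0]
contact_force: [-3.2, 0.6, 9.4]
gripper_width: 0.0329
```

Call:
{"op": "carry_out", "data": {"plan": [[[0,0,0.0007],[0,0,0],220],[[0,0,0],[0,0,0],220]]}}

```text
time_s: 11.08
tcp_pos: [0.5023, -0.1653, 0.2516]
eef_rot: [-180.0, -0.0, -90.0]
contact_force: [-4.9, 3.3, 15.8]
gripper_width: 0.033
```

Run:
```python
from h import *
L=[]
for i in range(6):
    im=r.capture("scene");s=r.get_state();L.append([*s["contact_force"],*s["moment"]])
print(np.mean(L,0).round(2),s["tcp_pos"])
cv2.imwrite("pics/c5.png",crop(im,359,240,80,80,7)[:,:,::-1])
```

```text
[-4.9   2.11 16.1   1.04  2.07  0.  ] [ 0.5022256  -0.16529126  0.2516066 ]
```

View pics/c5.png

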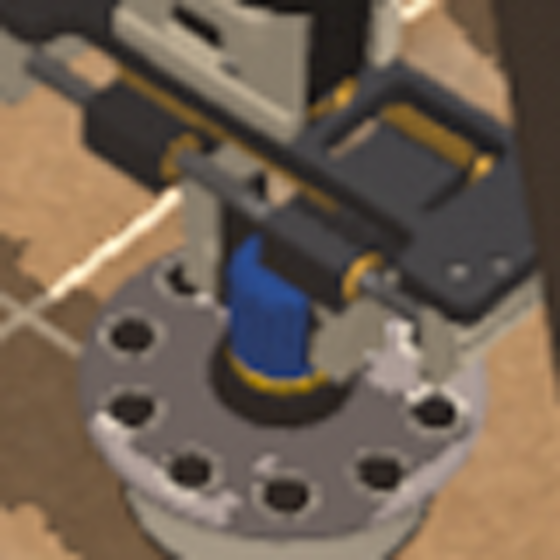

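Call:
{"op": "carry_out", "data": {"plan": [[[0,0.0003,-0.0004],[0,0,0],220],[[0,0,0],[0,0,0],220],[[0,0,0],[0,0,0],220]]}}

```text
time_s: 11.63
tcp_pos: [0.5021, -0.1653, 0.2517]
eef_rot: [-179.9, -0.0, -90.0]
contact_force: [-2.8, 2.4, 11.0]
gripper_width: 0.0332
```

Call:
{"op": "carry_out", "data": {"plan": [[[0,0,0],[0,0,0],200],[[0,0,0],[0,0,0],140],[[0,0,0],[0,0,0],80],[[0,0,0],[0,0,0],20],[[0,0,0],[0,0,0],0],[[0,0,0],[0,0,0],0],[[0,0,0],[0,0,0],0],[[0,0,0],[0,0,0],0]]}}

```text
time_s: 12.3
tcp_pos: [0.5018, -0.1653, 0.2505]
eef_rot: [180.0, -0.0, -90.0]
contact_force: [0.5, -0.4, -0.2]
gripper_width: 0.0745
```

Call:
{"op": "carry_out", "data": {"plan": [[[0,0,-0.01],[0,0,0],0],[[0,0,-0.02],[0,0,0],0],[[0,0,-0.03],[0,0,0],0],[[0,0,-0.03],[0,0,0],0],[[0,0,-0.03],[0,0,0],0],[[0.02,0,-0.02],[0,0,0],0],[[0.03,0,0],[0,0,0],0],[[0.03,0,0],[0,0,0],0],[[0.03,0,0],[0,0,0],0],[[0.03,0,0],[0,0,0],0],[[0.03,0,0],[0,0,0],0],[[0.03,0,0],[0,0,0],0]]}}

```text
time_s: 13.3
tcp_pos: [0.5015, -0.3668, 0.3916]
eef_rot: [-180.0, -0.0, -90.0]
contact_force: [1.5, 0.8, -0.1]
gripper_width: 0.0878
```

Run:
```python
from h import *
im={n:r.capture(n) for n in C}
s=r.get_state();print(s["tcp_pos"],s["contact_force"],s["gripper_width"])
for n in C:
    for z in(.0615,.0645):
        print(n,z,"foot front/centre-top",proj(n,np.vstack([circ(.502,-.165,z,.018)]))[:,1].max().round(1),proj(n,[[.502,-.165,z+.04]]).round(1))
a=crop(im["top"],342,262,80,80,5);b=crop(im["scene"],359,245,80,80,5)
cv2.imwrite("pics/c6.png",np.hstack([a,b])[:,:,::-1])
```

```text
[ 0.50139802 -0.36863932  0.39077969] [-0.8408801   0.36929977 -0.30788775] 0.08765267802939858
scene 0.0615 foot front/centre-top 255.7 [[360.2 237.2]]
scene 0.0645 foot front/centre-top 254.8 [[360.3 236.2]]
top 0.0615 foot front/centre-top 278.2 [[343.9 268.7]]
top 0.0645 foot front/centre-top 278.1 [[343.9 268.5]]
```

View pics/c6.png

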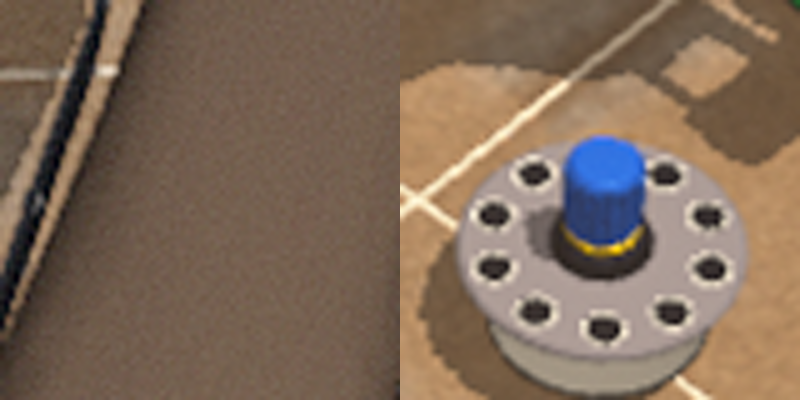

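Run:
```python
from h import *
a=cv2.imread("pics/c5.png");im=np.mean([r.capture("scene")[:,:,::-1].astype(float) for _ in range(3)],0)
b=crop(im.astype(np.uint8),359,240,80,80,7)
for nm,i in(("pressed",a),("released",b)):
    i=i.astype(float)
    for u in(262,270,278,286,294):
        c=i[330:440,u-2:u+3].mean(1);B=c[:,0]-c[:,2]
        k=np.where(B>0)[0].max();Y=(c[:,2]-c[:,0]).clip(0);j=np.arange(k,min(k+30,110))
        print(nm,u,"blue end",round((330+k)/7,2),"yellow centroid",round((330+(j*Y[j]).sum()/Y[j].sum())/7,2),"amount",round(Y[j].sum()/7))
```

```text
pressed 262 blue end 56.86 yellow centroid 59.08 amount 46
pressed 270 blue end 53.71 yellow centroid 55.27 amount 231
pressed 278 blue end 54.0 yellow centroid 55.52 amount 231
pressed 286 blue end 54.0 yellow centroid 55.53 amount 234
pressed 294 blue end 53.86 yellow centroid 55.4 amount 210
released 262 blue end 57.0 yellow centroid 59.29 amount 49
released 270 blue end 53.71 yellow centroid 55.23 amount 257
released 278 blue end 54.0 yellow centroid 55.54 amount 221
released 286 blue end 53.86 yellow centroid 55.41 amount 255
released 294 blue end 53.86 yellow centroid 55.2 amount 316
```

```bash
python3 -c "
from plant import r
print(r.get_state()['time_s'],r.close_job())"
```

```text
the job is handed in; nothing more can be done
13.55 None
```

The blue cap is on the spindle and holding the yellow ring down, and the job is handed in at 13.6 s of the 58 s allowed.

- **Pressing:** I picked up the larger of the two blue caps and lowered it over the spindle in steps of about 1 mm. Its foot met the ring at about 64 mm. I pressed until the force climbed steeply after about 3 mm of travel, which I take as the hub's stop. The force peaked at about 16 N, above the asked 12 N but under the 20 N limit. I eased it to about 11 N before letting go.
- **Ring stays down:** After release, pictures showed the cap upright and the ring shifted by at most about 0.15 pixel from its pressed position, about 0.5 mm. The gripper was clear and its measured force was near zero.
- **What disagreed:** The closed gripper read 33 mm on the cap, not the stated 36 mm. The cap also measured about 33–34 mm in the images. I went on because the only other blue cap in view was clearly smaller. The upward force reading also dipped about 2 N below zero partway down, so the force figures could be off by about that much.
- **Not checked:** I did not look at the bystanders again at the end. The arm's route kept clear of where I had placed them, and no force reading suggested contact.

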